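# Clear the twin forming die: scrap the crushed bracket, save the good one

### The job

One of the two open dies holds a good U-shaped bracket, the other a bracket crushed flat. First press down the yellow lever of the die with the crushed bracket (not the other die's lever) to knock it up out of its cavity, and slide it, without lifting it, sideways into the red scrap tray between the dies; then press that die's raised pad fully back down. Finally lift the good bracket out of its die and set it, base down and without dropping it, flat on the floor of the blue tray, leaving everything else on the bench where it is.

Things in the scene. Friction and masses are not known exactly. Their poses are not given: they have to be found in the camera images.
- bed: forming bed fixed to the bench: aluminium base 150 x 400 x 8 mm; origin at the centre of its underside, on the bench; x away from the robot at yaw 0, y along the 400 mm side (+y left), z up. Two dark steel dies, each 130 mm (x) by 110 mm (y), top faces 50 mm above the bench, centred at y = +140 mm (left) and -140 mm (right).
- scrap_tray (a point): centre of the floor of the red scrap tray in the bed, between the dies: floor 10 mm above the bench, 142 mm (bed x) by 170 mm (bed y), end walls 42 mm high at bed x = +-73 mm, no side walls: its sides are the dies, whose faces end at bed y = +-85 mm.
- good_bracket: good bracket, brassy U channel 100 mm (x) by 46 mm (y), base 5 mm thick, two upright walls 5 mm thick along its long sides, 45 mm high overall; origin at the centre of its underside. Sits in one of the two cavities (either), walls standing 27 mm above the die face, about 200 g.
- crushed_bracket: crushed bracket, same brassy metal, its walls folded flat onto the base: a slab 100 mm (x) by 46 mm (y), about 14 mm high; origin at the centre of its underside. Sits in the other cavity, entirely below the die face, about 200 g.
- left_cavity (a point): centre of the cavity of the left die (bed +y is left, seen from the robot), in the plane of the die's top face, 50 mm above the bench; the cavity is 106 mm (bed x) by 52 mm (bed y), 18 mm deep. Fixed to the bed.
- right_cavity (a point): centre of the cavity of the right die (bed +y is left, seen from the robot), in the plane of the die's top face, 50 mm above the bench; the cavity is 106 mm (bed x) by 52 mm (bed y), 18 mm deep. Fixed to the bed.
- left_pad_top (a point): centre of the top of the left die's flat aluminium knock-out pad, 94 x 42 mm, which forms the cavity floor. Down: flush with the floor, 32 mm above the bench; up: 51 mm above the bench, 1 mm proud of the die face.
- right_pad_top (a point): centre of the top of the right die's flat aluminium knock-out pad, 94 x 42 mm, which forms the cavity floor. Down: flush with the floor, 32 mm above the bench; up: 51 mm above the bench, 1 mm proud of the die face.
- left_paddle (a point): top centre of the yellow paddle, 34 mm (bed x) by 44 mm (bed y), at the end of the left die's knock-out lever, on the robot's side of the die, 59 mm in bed -x of its pivot; about 57 mm above the bench when up, 30 mm when fully pressed.
- right_paddle (a point): top centre of the yellow paddle, 34 mm (bed x) by 44 mm (bed y), at the end of the right die's knock-out lever, on the robot's side of the die, 59 mm in bed -x of its pivot; about 57 mm above the bench when up, 30 mm when fully pressed.
- left_lever (a joint): knock-out lever of the left die, rad: 0 = paddle up and pad down; 0.45 = paddle fully pressed down and pad fully raised. Coupled to the pad (42.5 mm of pad per rad). Stays where it is left; the paddle takes about 7 N to press, and pressing the raised pad down with about 8 N brings it back.
- right_lever (a joint): knock-out lever of the right die, rad: 0 = paddle up and pad down; 0.45 = paddle fully pressed down and pad fully raised. Coupled to the pad (42.5 mm of pad per rad). Stays where it is left; the paddle takes about 7 N to press, and pressing the raised pad down with about 8 N brings it back.
- good_tray: blue open tray fixed to the bench, 170 mm (x) by 150 mm (y), 45 mm high, walls and floor 4 mm (floor 4 to 5 mm above the bench); origin at the centre of its underside. To the left or to the right of the bed.
- bolt_bin: bystander: grey bin of bolts, 150 x 120 x 70 mm, loose, 1.5 kg; on the other side of the bed from the blue tray; origin at the centre of its underside.
- grease: bystander: upright white bottle with a green label and black cap, 52 mm diameter, 170 mm tall, loose, beyond the bed; origin at the centre of its underside.
- wrench: bystander: steel wrench, 180 mm long, lying loose beyond the bed.
Not all that is in view belongs to the job. What is meant by the crushed_bracket is not black or turquoise, and is the larger of those in its own colour.

How it is judged:
By the outcome, as a careful person would: the job done as asked, in the order asked, and still so for the second after the job is handed in, with the robot touching nothing.
It also fails if it takes over 51 s, if anything falls off the work surface, if the arm or the gripper's body presses on something with over 40 N, if the wrist force passes 120 N, or if a joint passes its speed limit or range.

### The arm

A 6-joint arm with a two-finger parallel gripper is mounted at the origin on the work surface. World frame = base frame: x ahead of the robot, y to its left, z up, the work surface at z = 0. Lengths are in mm, angles in rad, forces in N, time in s.
With the tool pointing down it reaches from about 350 to 725 mm from the base axis. Payload 6 kg.
Tool frame: the origin (TCP) lies at the very end of the fingers, on their centre line; the grasp point (between the pads) lies 19 mm behind it; x points along the fingers, y is the direction in which the jaws open and shut, and the axes are right-handed (so a half turn about x gives the same grasp; the last joint's range is limited). The gripper opens to 85 mm and grips with 20 to 120 N. Pads are 22 mm wide; open, the fingers measure 114 mm over their backs; the gripper's body (76 mm by 85 mm) begins 54 mm behind the grasp point. The pads swing forward as they close: fully open they stand 13 mm farther back than shut.
Start: joints at [1.526, 0.04, 0.085, 0, -1.615, -0.334], TCP at [221.856, 557.453, 231.261] pointing down, gripper open.
Joint ranges: [-2.56, 2.56], [-1.29, 2.01], [-1.08, 1.49], [-3.29, 1.98], [-2.81, -0.18], [-2.99, 2.99]. Speed limits (rad/s): [2.57, 2.57, 3.01, 3.14, 3.14, 3.14].

### API

Orientations are given as a unit quaternion [x, y, z, w].
In Python, from plant import robot gives the robot as it stands.
- The arm moves only by the tool drive_tool, never from a script. Its argument "targets" is a list of rows, each a list of 7 numbers: the opening in per cent of the stroke, from 0 (shut) to 100 (fully open), then the shift along the tool's x, y, z in m, then the turn, a rotation vector about the tool's x, y, z in degrees. A call has 1 to 10 rows; each row shifts and turns the commanded pose from where the row before left it, along the tool's axes as they then stand; what a row does not reach is not made up. A row lasts 1/12 s, in which the tool goes at most 41.7 mm and 7.16 degrees, less where a joint would pass 70% of its speed; a pose out of reach is approached as far as the arm can. A call is refused whole if a number of a shift passes 0.0417 or a number of a turn 7.16, either way. A call with a gripper value outside its range is refused whole. The fingers move at their own pace and stop on an object; "grip_force" is the grip in N (left out, the last holds). Time passes only in rows, so rows that do not move let the fingers close. It gives the time, the measured TCP pose, the force and the opening at its end, in the units of the state.
- robot.observe(): the state, without advancing time (a new reading comes with each control period).
- robot.snapshot(name): name is "side" or "top"; returns a dict with "image" (400x640x3 uint8, red, green, blue), "fx", "fy", "cx", "cy" (pixels), "rvec" (rotation vector, rad) and "tvec" (3), from world to camera coordinates, as OpenCV has them. Camera axes: x right, y down, z forward; pixel columns grow to the right and rows downward; lengths in mm; the calibration is good to about 2 mm. A picture is of the moment at which its call begins. There is no depth.
- robot.hand_in(): hands the job in, once; it reports no verdict.
Trained networks look in a picture, given as the dict that the camera call returned (one of the last four; its "shot" number tells which), for a name from the list of things; names that differ only in an ending like _2 or _b are one class to them, and where a whole thing is asked for, a point or a joint stands for the part that bears it (a point fixed in the world has none). Each returns a list of dicts, best first, with "p" (0 to 1); they miss things now and then, are a little off and sometimes report something else, mostly with a low value. They report only what shows in the picture. A call takes as long as a camera call. They do not tell look-alikes from the thing itself.
- robot.look_for(thing, picture): "centre" ([column, row] in pixels, amid what is visible of it).
- robot.outline_of(thing, picture): "pixels" (400x640 bool, what is visible of it) and "centre" ([column, row] in pixels, amid what is visible of it).
The state is a dict: "time": time; "joints": joint angles; "qd": joint speeds; "joint_torque": joint torques, N m; "ee_pos": TCP position; "ee_rot": TCP orientation; "contact_force": force on the tool from outside, world axes, zero at the start; "torque": the same for the moment, N m; "width": finger opening in mm.
Only numpy, scipy, OpenCV 4.12 (cv2) and the standard library are available. Lean on these libraries where they do the work, as an engineer would, in place of code of your own. Each camera call takes 0.05 s, during which the arm holds its last target.

## Working session

There is one attempt and no reset: what is moved stays moved. The work goes in short steps, Python scripts to look and compute and a tool call to move; the robot and the scene stay as the last step left them, time stands still between calls to the robot, and variables do not carry over. Pictures are saved under pics/ and viewed, and the job is handed in when it is done.

Besides the shell and the picture viewer there is one more tool, called after ">>>" in YAML: its name, and indented under it one key for each argument. drive_tool: Moves the arm, as the interface text tells. Its arguments: {"type":"object","properties":{"targets":{"type":"array"},"grip_force":{"type":"number"}},"required":["targets"]}

```bash
ls; mkdir -p pics; cat > h.py <<'E'
import numpy as np,cv2
from scipy.spatial.transform import Rotation as R
from plant import robot
def save(s,n,crop=None,k=1):
    im=s["image"][:,:,::-1]
    if crop: a,b,c,d=crop; im=im[b:d,a:c]
    if k!=1: im=cv2.resize(im,None,fx=k,fy=k,interpolation=cv2.INTER_CUBIC)
    cv2.imwrite("pics/"+n,im)
def K(s): return np.array([[s["fx"],0,s["cx"]],[0,s["fy"],s["cy"]],[0,0,1.]])
def ray(s,px):
    Rm=cv2.Rodrigues(np.array(s["rvec"],float))[0];t=np.array(s["tvec"],float).ravel()
    d=Rm.T@np.linalg.inv(K(s))@np.array([px[0],px[1],1.]);return -Rm.T@t,d
def atz(s,px,z):
    o,d=ray(s,px);return o+d*(z-o[2])/d[2]
def proj(s,P):
    return cv2.projectPoints(np.array(P,float).reshape(-1,1,3),np.array(s["rvec"],float),np.array(s["tvec"],float),K(s),None)[0].reshape(-1,2)
def st():
    o=robot.observe();print("t",o["time"],"pos",np.round(o["ee_pos"],1),"F",np.round(o["contact_force"],1),"w",o["width"]);print(np.round(R.from_quat(o["ee_rot"]).as_matrix(),3).tolist(),np.round(o["joints"],3));return o
E
python3 - <<'E'
from h import *
st()
for n in("top","side"):
    s=robot.snapshot(n);save(s,n+"0.png");print(n,ray(s,(320,200)))
    for th in["bed","good_bracket","crushed_bracket","left_paddle","right_paddle","good_tray","bolt_bin","grease","wrench","scrap_tray","left_cavity","right_cavity","left_pad_top"]:
        r=robot.look_for(th,s);print(th,[(np.round(x["centre"],0).tolist(),round(x["p"],2)) for x in r[:5]])
st()
E
```

```text
pics
t 0.0 pos [221.7 557.2 230.3] F [ 0.5 -0.3  0.4] w 85.51666803563644
[[-0.001, -0.37, -0.929], [-0.002, -0.929, 0.37], [-1.0, 0.002, -0.0]] [ 1.526  0.041  0.084 -0.    -1.615 -0.334]
top (array([ 4.41668463e+02, -1.02151651e-02,  1.25895672e+03]), array([ 0.13757256,  0.00693165, -0.99048025]))
bed [([327.0, 203.0], 0.74)]
good_bracket [([277.0, 196.0], 0.73)]
crushed_bracket [([374.0, 198.0], 0.82), ([337.0, 258.0], 0.77), ([418.0, 221.0], 0.75), ([417.0, 176.0], 0.71)]
left_paddle [([272.0, 236.0], 0.87)]
right_paddle [([375.0, 240.0], 0.77)]
good_tray [([176.0, 235.0], 0.95)]
bolt_bin [([470.0, 233.0], 0.61)]
grease [([287.0, 134.0], 0.61)]
wrench [([379.0, 142.0], 0.7)]
scrap_tray [([326.0, 203.0], 0.97)]
left_cavity [([324.0, 205.0], 0.93)]
right_cavity [([327.0, 204.0], 0.85)]
left_pad_top [([374.0, 242.0], 0.66)]
side (array([557.98691692, 681.31533033, 753.63705574]), array([ 0.06421451, -0.70570075, -0.705783  ]))
bed [([325.0, 222.0], 0.71)]
good_bracket [([313.0, 247.0], 0.74), ([325.0, 220.0], 0.61)]
crushed_bracket [([388.0, 212.0], 0.71), ([348.0, 154.0], 0.65), ([330.0, 174.0], 0.57)]
left_paddle [([363.0, 253.0], 0.64)]
right_paddle [([369.0, 175.0], 0.78)]
good_tray [([354.0, 370.0], 0.6)]
bolt_bin [([364.0, 122.0], 0.95)]
grease [([235.0, 225.0], 0.6), ([354.0, 370.0], 0.3)]
wrench [([270.0, 170.0], 0.67)]
scrap_tray [([325.0, 222.0], 0.81)]
left_cavity [([325.0, 220.0], 0.62), ([367.0, 254.0], 0.54), ([312.0, 246.0], 0.52)]
right_cavity [([328.0, 219.0], 0.84)]
left_pad_top []
t 1.4 pos [221.9 557.5 231.3] F [-0.2 -0.3  0.5] w 85.15508696256109
[[0.0, -0.37, -0.929], [-0.0, -0.929, 0.37], [-1.0, 0.0, -0.0]] [ 1.526  0.04   0.085  0.    -1.616 -0.334]
```

```bash
python3 - <<'E'
import cv2
a=cv2.imread('pics/top0.png');cv2.imwrite('pics/top0z.png',cv2.resize(a[110:310,130:530],None,fx=2,fy=2,interpolation=cv2.INTER_CUBIC))
a=cv2.imread('pics/side0.png');cv2.imwrite('pics/side0z.png',cv2.resize(a[80:380,180:460],None,fx=2,fy=2,interpolation=cv2.INTER_CUBIC))
E
```

```text
(no output)
```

View pics/top0z.png

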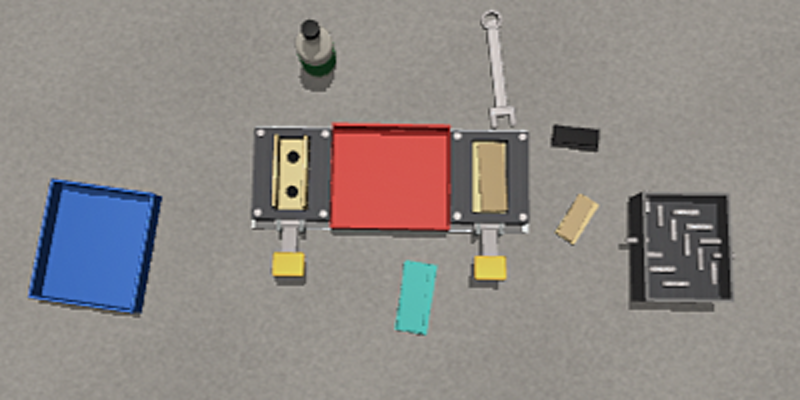

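View pics/side0z.png

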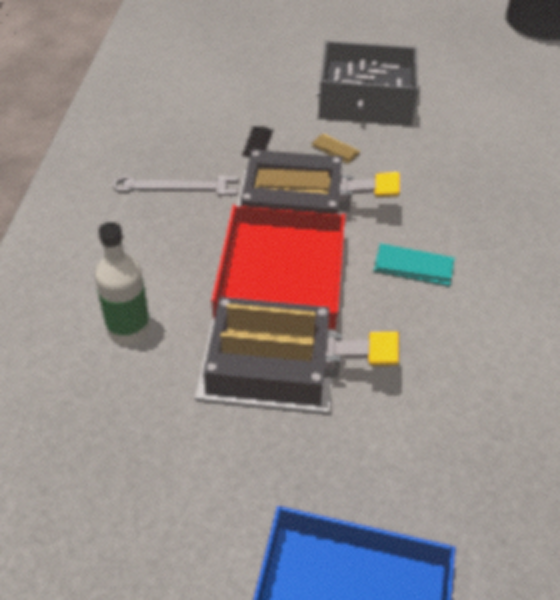

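```bash
cat > m.py <<'E'
from h import *
import pickle
s=robot.snapshot("top");u=robot.snapshot("side")
pickle.dump((s,u),open("s0.pkl","wb"))
for nm,q in(("top",s),("side",u)):
    hsv=cv2.cvtColor(q["image"],cv2.COLOR_RGB2HSV)
    print(nm,"tcp px",proj(q,[[221.9,557.5,231.3]]))
    for c,lo,hi,z in(("yellow",(22,180,140),(32,255,255),57),("brass",(12,50,100),(28,170,255),36),("blue",(105,120,40),(120,255,255),45),("red",(0,150,80),(8,255,255),10)):
        m=cv2.inRange(hsv,lo,hi);n,l,sta,ce=cv2.connectedComponentsWithStats(m)
        for i in range(1,n):
            if sta[i,4]>60:
                pts=np.argwhere(l==i)[:,::-1].astype(np.float32)
                W=np.array([atz(q,p,z)[:2] for p in pts],np.float32)
                r=cv2.minAreaRect(W);print(c,ce[i].round(1),sta[i,4],"z",z,"mean",W.mean(0).round(1),"rect",np.round(r[0],1),np.round(r[1],1),round(r[2],1))
E
python3 m.py
```

```text
top tcp px [[ 77.72048382 352.46015488]]
brass [ 27.6 170.1] 1228 z 36 mean [686.7 857.4] rect [697.1 877.3] [366.2  71.2] 7.5
brass [621.8 148.6] 330 z 36 mean [ 775.2 -857.7] rect [ 759.7 -868.9] [72.8 84.9] 4.1
brass [274.6 196.4] 529 z 36 mean [620.  138.5] rect [622.7 138.9] [107.4  48.8] 1.6
brass [626.2 234.2] 467 z 36 mean [ 529.5 -850.6] rect [ 561.7 -845.6] [266.7  21.9] 6.9
brass [374.1 198.3] 603 z 36 mean [ 619.1 -145.5] rect [ 618.9 -146.6] [100.8  48.2] 0.1
brass [418.  218.9] 276 z 36 mean [ 562.1 -269.5] rect [ 562.1 -269.3] [32.6 68.6] 57.3
brass [273.8 241.4] 188 z 36 mean [491.7 136.7] rect [491.4 136.2] [30.9 45.4] 1.0
brass [374.9 243.3] 177 z 36 mean [ 491.3 -147.7] rect [ 490.7 -148. ] [30.8 45.4] 1.0
brass [ 74.5 273.8] 116 z 36 mean [391.7 692.3] rect [392.5 692. ] [24.9 35.7] 1.0
brass [ 47.8 293.9] 571 z 36 mean [335.5 762. ] rect [336.  761.6] [145.1  45.6] 34.2
brass [ 55.6 277.5] 134 z 36 mean [380.5 744.5] rect [380.6 744.3] [30.3 33.4] 1.0
brass [ 88.9 282.1] 197 z 36 mean [369.7 649.7] rect [363.2 653.3] [68.5 33.7] 0.2
brass [ 68.1 296.2] 144 z 36 m
[... 2746 characters left out ...]
.1 103.2] 72.9
red [ 8.1 41.2] 151 z 10 mean [2053.5 -853. ] rect [2056.4 -859.7] [ 63.8 251.5] 34.1
red [94.2 41.7] 63 z 10 mean [1694.6 -901.5] rect [1695.3 -910.6] [ 45.9 160.7] 1.8
red [ 4.3 67.7] 82 z 10 mean [1914.6 -630.1] rect [1913.5 -632.9] [ 33.6 157.9] 35.4
red [47.9 79.9] 99 z 10 mean [1697.2 -564.9] rect [1699.6 -562.5] [ 50.3 140.9] 4.8
red [ 62.6 107.7] 83 z 10 mean [1540.1 -394.7] rect [1541.9 -399.9] [109.5  41.9] 88.9
red [ 11.7 134.6] 118 z 10 mean [1609.  -229.4] rect [1612.2 -226.3] [ 45.8 126.8] 1.0
red [ 27.6 163.5] 128 z 10 mean [1475.8 -105.5] rect [1477.2 -102.7] [100.7  36.4] 89.9
red [320.9 208.5] 2762 z 10 mean [620.  -32.9] rect [621.  -23.8] [199.5 155.4] 90.0
```

```bash
cat > ov.py <<'E'
from h import *
import pickle,sys
s,u=pickle.load(open("s0.pkl","rb"))
bx,by,yw=map(float,sys.argv[1:4]);gx,gy,gw=map(float,sys.argv[4:7])
def B(x,y,z,o=(bx,by,yw)):
    c,n=np.cos(o[2]),np.sin(o[2]);return[o[0]+c*x-n*y,o[1]+n*x+c*y,z]
def rect(cx,cy,w,h,z,o=(bx,by,yw)): return[B(cx+a*w/2,cy+b*h/2,z,o) for a,b in((-1,-1),(1,-1),(1,1),(-1,1))]
for q,n,crop,k in((s,"ovt",(150,150,450,280),1),(u,"ovs",(230,140,430,400),1)):
    a,b,c,d=crop;f=2.6 if n=="ovt" else 2.3
    f=2.6 if n=="ovt" else 2.3
    im=cv2.resize(q["image"][b:d,a:c,::-1],None,fx=f,fy=f,interpolation=cv2.INTER_CUBIC)
    for r,col in((rect(0,140,130,110,50),(0,255,0)),(rect(0,-140,130,110,50),(0,255,0)),(rect(0,140,106,52,50),(255,0,255)),(rect(0,-140,106,52,50),(255,0,255)),(rect(0,140,100,46,77),(0,0,255)),(rect(0,-140,100,46,46),(0,0,255)),(rect(0,0,142,170,10),(0,255,255)),(rect(0,0,170,150,45,(gx,gy,gw)),(0,255,0)),(rect(0,0,162,142,5,(gx,gy,gw)),(0,255,255))):
        p=((proj(q,r)-[a-.5,b-.5])*f*16).round().astype(np.int32)
        cv2.polylines(im,[p.reshape(-1,1,2)],True,col,1,cv2.LINE_AA,4)
    cv2.imwrite("pics/"+n+sys.argv[8-1]+".png",im)
E
python3 ov.py 620 -3 0 512 408 -0.12 a
```

```text
(no output)
```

View pics/ovta.png

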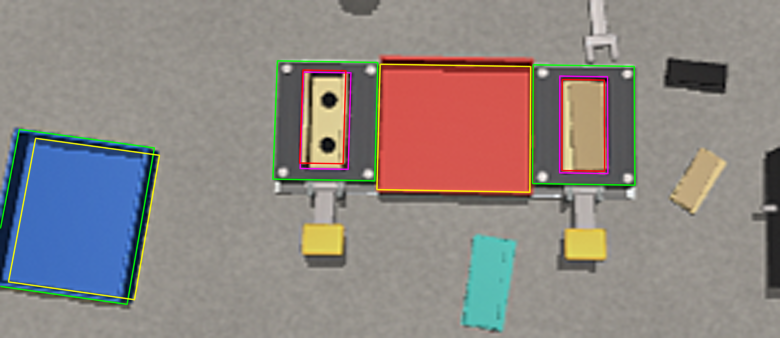

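View pics/ovsa.png

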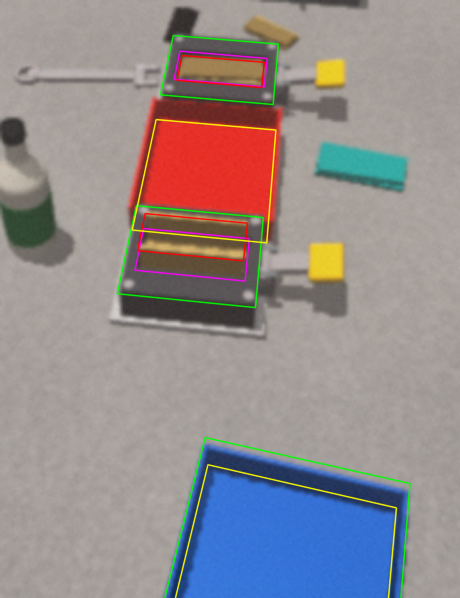

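>>> drive_tool:
  targets:
    - [0,0,0,0,6.83,0,0]
    - [0,0,0,0,6.83,0,0]
    - [0,0,0,0,6.83,0,0]
    - [0,0,0,0,6.83,0,0]
    - [0,0,0,0,6.83,0,0]
    - [0,0,0,0,6.83,0,0]
    - [0,0,0,0,6.83,0,0]
    - [0,0,0,0,6.83,0,0]
    - [0,0,0,0,6.83,0,0]
    - [0,0,0,0,6.83,0,0]
  grip_force: 40

```text
time: 2.33
ee_pos: [221.8, 557.5, 231.3]
ee_rot: [-0.499, 0.502, 0.498, 0.501]
contact_force: [0.2, 0.1, -0.1]
width: -0.1
```

>>> drive_tool:
  targets:
    - [0,0,-0.0134,-0.035,0,0,0]
    - [0,0,-0.0134,-0.035,0,0,0]
    - [0,0,-0.0134,-0.035,0,0,0]
    - [0,0,-0.0134,-0.035,0,0,0]
    - [0,0,-0.0134,-0.035,0,0,0]
    - [0,0,-0.0134,-0.035,0,0,0]
    - [0,0,-0.0134,-0.035,0,0,0]
    - [0,0,-0.0134,-0.035,0,0,0]
    - [0,0,-0.0134,-0.035,0,0,0]
    - [0,0,-0.0134,-0.035,0,0,0]

```text
time: 3.17
ee_pos: [356.0, 205.8, 231.7]
ee_rot: [-0.5, 0.499, 0.5, 0.5]
contact_force: [1.1, -0.4, 0.6]
width: 0.3
```

>>> drive_tool:
  targets:
    - [0,0,-0.0134,-0.035,0,0,0]
    - [0,0,-0.0134,-0.035,0,0,0]
    - [0,0,-0.0134,-0.035,0,0,0]
    - [0,0,-0.0134,-0.035,0,0,0]
    - [0,0,-0.0134,-0.035,0,0,0]
    - [0,0,-0.0134,-0.035,0,0,0]
    - [0,0,-0.0134,-0.035,0,0,0]
    - [0,0,-0.0134,-0.035,0,0,0]
    - [0,0,-0.0134,-0.035,0,0,0]
    - [0,0,-0.0134,-0.035,0,0,0]

```text
time: 4.0
ee_pos: [490.1, -144.7, 231.6]
ee_rot: [-0.5, 0.5, 0.5, 0.5]
contact_force: [1.0, 0.8, 0.9]
width: -0.6
```

```bash
python3 -c "
from h import *
st()"
```

```text
t 4.0 pos [ 490.1 -144.7  231.6] F [1.  0.8 0.9] w -0.6115006221786038
[[0.001, -1.0, 0.0], [0.0, 0.0, 1.0], [-1.0, -0.001, 0.0]] [ 0.108 -0.199 -0.14   0.    -1.629 -0.108]
```

>>> drive_tool:
  targets:
    - [0,0.034,0.002,0,0,0,0]
    - [0,0.034,0,0.001,0,0,0]
    - [0,0.034,0,0,0,0,0]
    - [0,0.034,0,0,0,0,0]
    - [0,0.03,0,0,0,0,0]
    - [0,0.006,0,0,0,0,0]
    - [0,0.003,0,0,0,0,0]
    - [0,0.003,0,0,0,0,0]

```text
time: 4.67
ee_pos: [488.6, -141.7, 54.8]
ee_rot: [0.501, -0.5, -0.5, -0.5]
contact_force: [-0.5, 0.5, 1.1]
width: -0.0
```

>>> drive_tool:
  targets:
    - [0,0.004,0,0,0,0,0]
    - [0,0.004,0,0,0,0,0]
    - [0,0.004,0,0,0,0,0]

```text
time: 4.92
ee_pos: [488.7, -141.9, 44.5]
ee_rot: [0.501, -0.5, -0.499, -0.5]
contact_force: [-5.6, 0.6, 8.1]
width: 0.3
```

>>> drive_tool:
  targets:
    - [0,0.003,0,0,0,0,0]
    - [0,0.003,0,0,0,0,0]
    - [0,0.003,0,0,0,0,0]
    - [0,0,0,0,0,0,0]

```text
time: 5.25
ee_pos: [488.8, -141.9, 35.0]
ee_rot: [0.501, -0.5, -0.499, -0.5]
contact_force: [-3.0, -0.2, 5.3]
width: 0.0
```

>>> drive_tool:
  targets:
    - [0,0.002,0,0,0,0,0]
    - [0,0.002,0,0,0,0,0]
    - [0,0,0,0,0,0,0]

```text
time: 5.5
ee_pos: [489.2, -141.9, 31.3]
ee_rot: [0.501, -0.499, -0.499, -0.501]
contact_force: [-2.4, -1.3, 6.2]
width: 0.0
```

>>> drive_tool:
  targets:
    - [0,0.002,0,0,0,0,0]
    - [0,0,0,0,0,0,0]

```text
time: 5.67
ee_pos: [489.5, -142.0, 30.9]
ee_rot: [0.502, -0.499, -0.499, -0.5]
contact_force: [-5.8, 1.7, 12.6]
width: -0.1
```

>>> drive_tool:
  targets:
    - [0,0.002,0,0,0,0,0]
    - [0,0,0,0,0,0,0]

```text
time: 5.83
ee_pos: [489.7, -142.1, 30.6]
ee_rot: [0.502, -0.499, -0.499, -0.5]
contact_force: [-12.6, 3.7, 22.5]
width: -0.3
```

```bash
python3 - <<'E'
from h import *
s=robot.snapshot("side");save(s,"s1.png",(260,120,430,300),4)
s=robot.snapshot("top");save(s,"t1.png",(300,160,450,280),4)
st()
E
```

```text
t 5.9333 pos [ 489.7 -142.1   30.6] F [-12.3   3.8  23. ] w -0.007361897550012398
[[0.005, -1.0, -0.001], [-0.002, -0.001, 1.0], [-1.0, -0.005, -0.002]] [ 0.115 -0.138 -0.458  0.003 -1.247 -0.115]
```

View pics/s1.png

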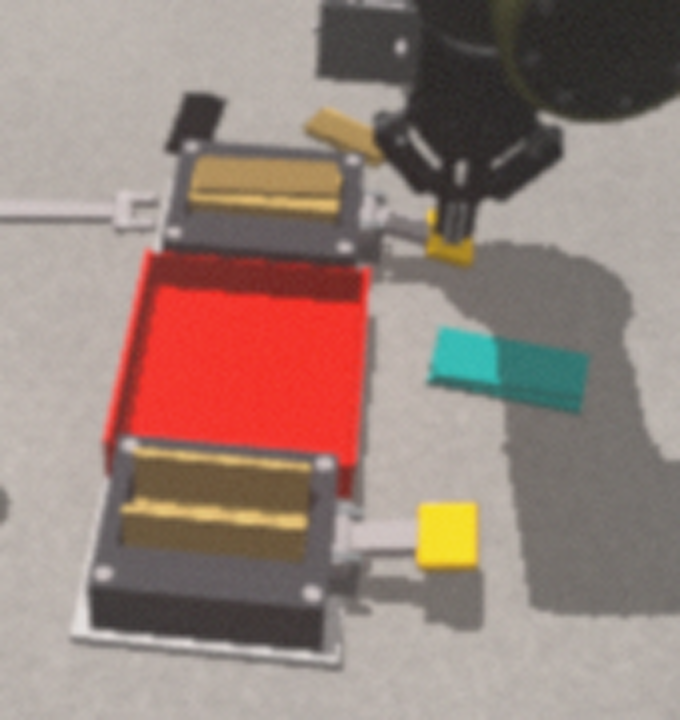

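View pics/t1.png

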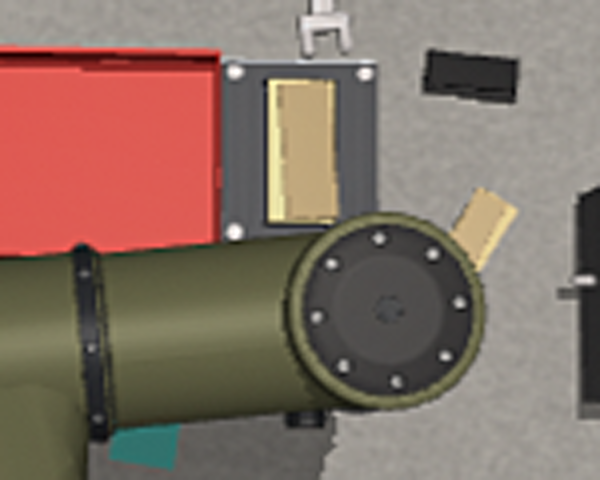

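>>> drive_tool:
  targets:
    - [0,-0.03,0,0,0,0,0]
    - [0,-0.04,0,0,0,0,0]
    - [0,-0.035,0,0,0,0,0]
    - [50,0,-0.033,-0.012,0,0,0]
    - [50,0,-0.033,-0.012,0,0,0]
    - [50,0,-0.033,-0.012,0,0,0]
    - [50,0,-0.033,-0.012,0,0,0]
    - [50,0,0,0,0,0,0]

```text
time: 6.6
ee_pos: [623.2, -191.0, 126.0]
ee_rot: [-0.499, 0.501, 0.501, 0.499]
contact_force: [-1.2, 0.3, -2.7]
width: 42.7
```

>>> drive_tool:
  targets:
    - [50,0.03,0.003,0,0,0,0]
    - [50,0.03,0,0,0,0,0]
    - [50,0.012,0,0,0,0,0]
    - [50,0,0,0,0,0,0]

```text
time: 6.93
ee_pos: [615.2, -189.2, 54.4]
ee_rot: [-0.498, 0.501, 0.501, 0.499]
contact_force: [-0.4, -0.1, -0.2]
width: 42.6
```

```bash
python3 - <<'E'
from h import *
s=robot.snapshot("side");save(s,"s2.png",(260,80,430,230),4)
st()
E
```

```text
t 6.9833 pos [ 616.5 -189.6   57.3] F [ 0.3 -0.2  1.6] w 42.54338230617583
[[-0.001, -1.0, -0.0], [-0.0, -0.0, 1.0], [-1.0, 0.001, -0.0]] [ 0.011  0.206 -0.053  0.    -1.313 -0.011]
```

View pics/s2.png

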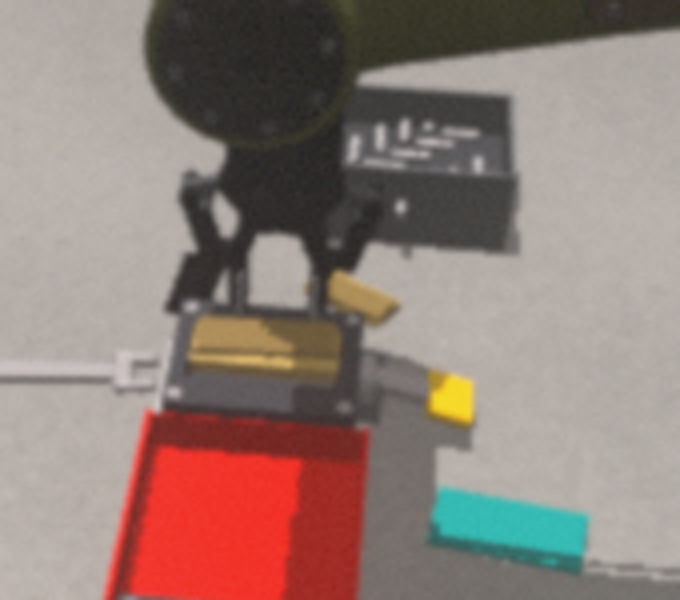

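>>> drive_tool:
  targets:
    - [50,0.003,-0.003,0.006,0,0,0]
    - [50,0,0,0.008,0,0,0]
    - [50,0,0,0.008,0,0,0]
    - [50,0,0,0.006,0,0,0]
    - [50,0,0,0.006,0,0,0]
    - [50,0,0,0.006,0,0,0]

```text
time: 7.48
ee_pos: [620.1, -148.9, 55.2]
ee_rot: [0.5, -0.5, -0.5, -0.5]
contact_force: [-0.3, -2.1, 0.9]
width: 42.5
```

```bash
python3 - <<'E'
from h import *
s=robot.snapshot("side");save(s,"s3.png",(260,80,430,230),4)
st()
E
```

```text
t 7.5333 pos [ 620.1 -147.8   54.8] F [1.3 0.2 0.4] w 42.89644537308115
[[0.001, -1.0, -0.001], [0.0, -0.001, 1.0], [-1.0, -0.001, 0.0]] [ 0.079  0.187 -0.08  -0.    -1.304 -0.078]
```

View pics/s3.png

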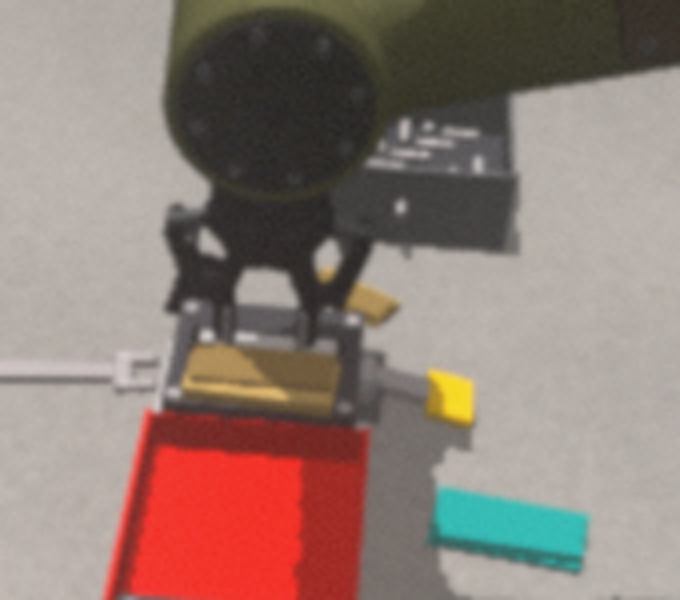

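>>> drive_tool:
  targets:
    - [50,0,0,0.006,0,0,0]
    - [50,0,0,0.006,0,0,0]
    - [50,0,0,0.006,0,0,0]
    - [50,0,0,0.006,0,0,0]
    - [50,0,0,0.007,0,0,0]
    - [50,0,0,0.007,0,0,0]
    - [50,0,0,0.007,0,0,0]
    - [50,0,0,0.007,0,0,0]
    - [50,0,0,0.007,0,0,0]
    - [50,0,0,0.007,0,0,0]

```text
time: 8.37
ee_pos: [619.7, -83.1, 54.8]
ee_rot: [0.5, -0.5, -0.5, -0.5]
contact_force: [-2.5, -1.7, 8.3]
width: 42.3
```

```bash
python3 - <<'E'
from h import *
s=robot.snapshot("side");save(s,"s4.png",(260,80,430,230),4)
st()
E
```

```text
t 8.4167 pos [619.8 -82.2  55.2] F [-2.5 -0.7  3.9] w 42.90946592579724
[[-0.0, -1.0, -0.001], [-0.001, -0.001, 1.0], [-1.0, 0.0, -0.001]] [ 1.880e-01  1.560e-01 -1.140e-01  1.000e-03 -1.301e+00 -1.870e-01]
```

View pics/s4.png

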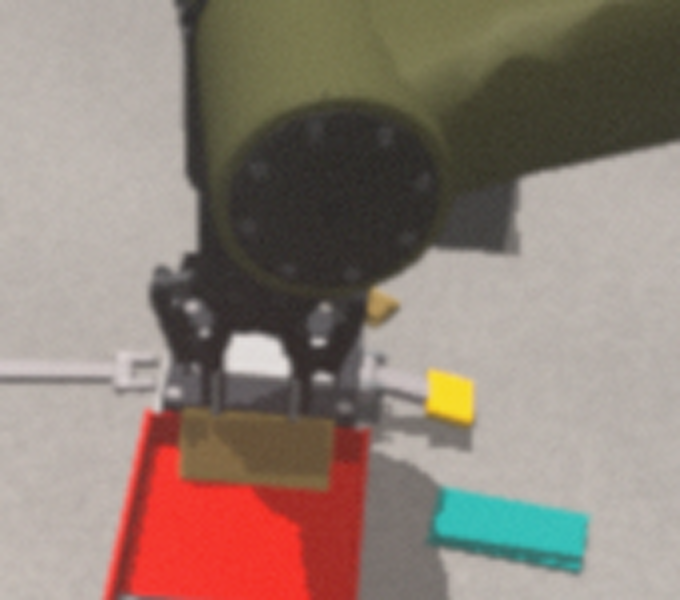

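>>> drive_tool:
  targets:
    - [50,0,0,0.006,0,0,0]
    - [50,0,0,0.006,0,0,0]
    - [50,0,0,0.006,0,0,0]
    - [50,0,0,0.006,0,0,0]
    - [50,0,0,0,0,0,0]

```text
time: 8.83
ee_pos: [619.9, -58.5, 54.7]
ee_rot: [0.5, -0.5, -0.5, -0.5]
contact_force: [-1.4, -1.3, 4.1]
width: 42.6
```

```bash
python3 - <<'E'
from h import *
s=robot.snapshot("side");save(s,"s5.png",(260,80,430,230),4)
st()
E
```

```text
t 8.8833 pos [619.8 -58.9  54.7] F [-1.5 -0.4  4. ] w 42.86707651017478
[[0.0, -1.0, -0.001], [-0.0, -0.001, 1.0], [-1.0, -0.0, -0.0]] [ 0.226  0.15  -0.122  0.    -1.299 -0.226]
```

View pics/s5.png

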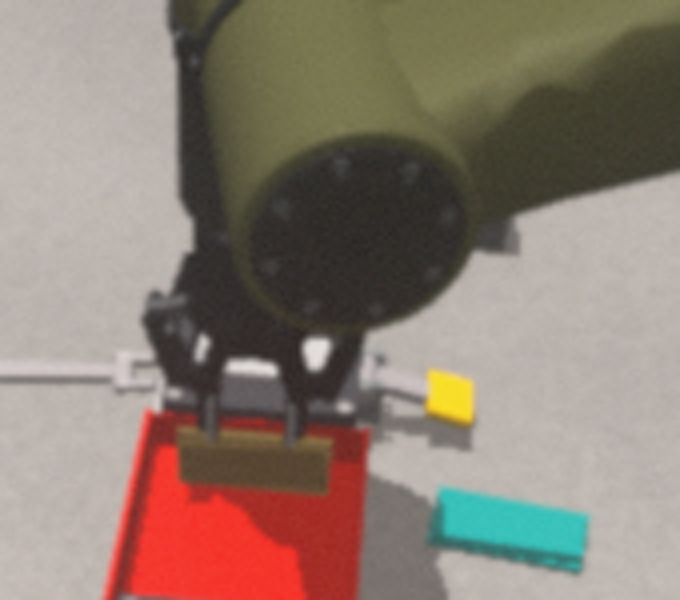

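```bash
python3 - <<'E'
from h import *
import pickle
s,u=pickle.load(open("s0.pkl","rb"))
for p in((323,188.5),(323,202)):
  for z in(10,24,35,50,57): print(p,z,atz(u,p,z).round(0))
E
```

```text
(323, 188.5) 10 [ 622. -108.   10.]
(323, 188.5) 24 [621. -93.  24.]
(323, 188.5) 35 [620. -81.  35.]
(323, 188.5) 50 [619. -65.  50.]
(323, 188.5) 57 [618. -58.  57.]
(323, 202) 10 [617. -56.  10.]
(323, 202) 24 [616. -42.  24.]
(323, 202) 35 [615. -31.  35.]
(323, 202) 50 [614. -16.  50.]
(323, 202) 57 [613.  -9.  57.]
```

>>> drive_tool:
  targets:
    - [50,-0.03,0,0,0,0,0]
    - [50,-0.03,0,-0.012,0,0,0]
    - [50,-0.03,0,-0.012,0,0,0]
    - [50,-0.03,0,-0.012,0,0,0]

```text
time: 9.22
ee_pos: [619.5, -95.7, 174.8]
ee_rot: [-0.5, 0.5, 0.5, 0.5]
contact_force: [-0.1, -0.4, 0.2]
width: 42.7
```

```bash
python3 - <<'E'
from h import *
s=robot.snapshot("side");save(s,"s6.png",(260,100,430,250),4)
s=robot.snapshot("top");save(s,"t6.png",(270,140,440,260),4)
st()
E
```

```text
t 9.3167 pos [622.  -97.4 180.5] F [-0.3  0.3  0.8] w 42.491921641265535
[[0.009, -1.0, 0.002], [-0.001, 0.002, 1.0], [-1.0, -0.009, -0.001]] [ 0.164  0.11   0.065  0.002 -1.517 -0.165]
```

View pics/s6.png

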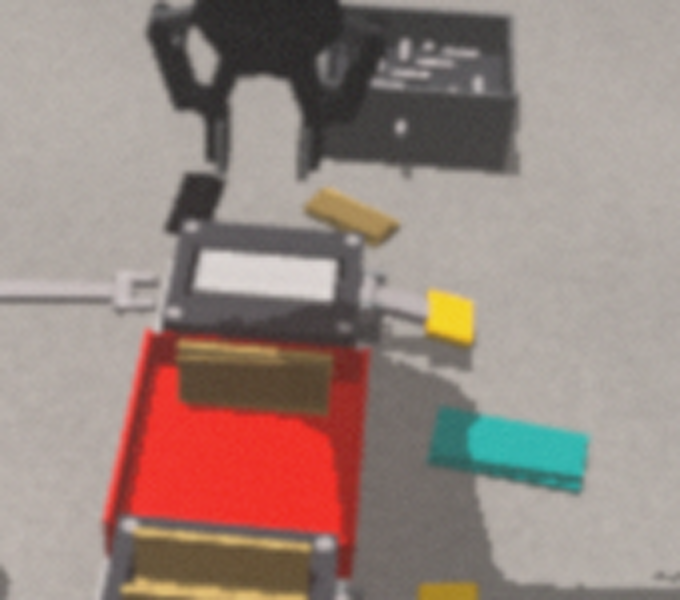

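View pics/t6.png

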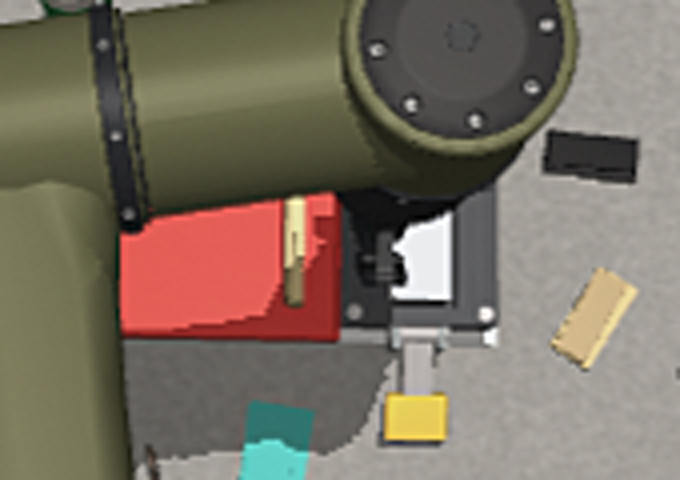

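```bash
python3 - <<'E'
from h import *
import pickle
s,u=pickle.load(open("s0.pkl","rb"))
for px in((341,200),(346,200)): print(atz(s,px,56).round(1))
for z in (10,56): print(z,atz(u,(323,188),z).round(0),atz(u,(323,202),z).round(0))
E
```

```text
[609.7 -50.4  56. ]
[609.9 -64.5  56. ]
10 [ 622. -110.   10.] [617. -56.  10.]
56 [619. -61.  56.] [613. -10.  56.]
```

>>> drive_tool:
  targets:
    - [0,0.03,0,-0.002,0,0,0]
    - [0,0.03,0,-0.002,0,0,0]
    - [0,0.03,0,0,0,0,0]
    - [0,0.02,0,0,0,0,0]
    - [0,0,0,0,0,0,0]
    - [0,0,0,0,0,0,0]

```text
time: 9.82
ee_pos: [619.0, -99.8, 62.9]
ee_rot: [-0.499, 0.501, 0.501, 0.499]
contact_force: [1.6, -0.5, 0.4]
width: 0.2
```

>>> drive_tool:
  targets:
    - [0,0.006,0,0,0,0,0]
    - [0,0.004,0,0,0,0,0]
    - [0,0,0,0,0,0,0]

```text
time: 10.07
ee_pos: [620.1, -99.4, 54.7]
ee_rot: [-0.5, 0.5, 0.5, 0.5]
contact_force: [-0.6, 0.5, -0.5]
width: 0.1
```

>>> drive_tool:
  targets:
    - [0,0.003,0,0.006,0,0,0]
    - [0,0,0,0.008,0,0,0]
    - [0,0,0,0.006,0,0,0]
    - [0,0,0,0.004,0,0,0]
    - [0,0,0,0.004,0,0,0]
    - [0,0.002,0,0.004,0,0,0]
    - [0,0.002,0,0.004,0,0,0]
    - [0,0,0,0.005,0,0,0]
    - [0,0,0,0.005,0,0,0]
    - [0,0,0,0.005,0,0,0]

```text
time: 10.9
ee_pos: [619.8, -48.1, 47.3]
ee_rot: [-0.5, 0.5, 0.5, 0.5]
contact_force: [0.1, -0.0, -0.9]
width: -0.2
```

```bash
python3 - <<'E'
from h import *
s=robot.snapshot("side");save(s,"s7.png",(260,100,430,250),4)
st()
E
```

```text
t 10.95 pos [619.9 -47.4  47.4] F [0.5 1.1 1.1] w -0.08935736654603334
[[0.0, -1.0, -0.0], [0.0, -0.0, 1.0], [-1.0, -0.0, 0.0]] [ 0.245  0.152 -0.133 -0.    -1.286 -0.245]
```

View pics/s7.png

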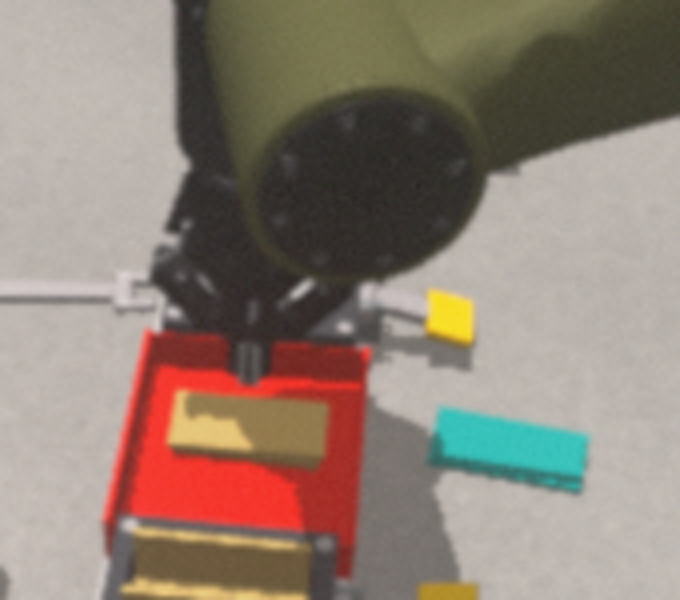

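>>> drive_tool:
  targets:
    - [0,-0.02,0,0,0,0,0]
    - [0,-0.02,0,0,0,0,0]
    - [0,0,0,-0.032,0,0,0]
    - [0,0,0,-0.032,0,0,0]
    - [0,0,0,-0.032,0,0,0]
    - [0,0.02,0,0,0,0,0]
    - [0,0.01,0,0,0,0,0]
    - [0,0.004,0,0,0,0,0]

```text
time: 11.62
ee_pos: [618.4, -144.7, 50.9]
ee_rot: [-0.499, 0.501, 0.501, 0.499]
contact_force: [-5.9, -1.2, 8.5]
width: -0.2
```

>>> drive_tool:
  targets:
    - [0,0.004,0,0,0,0,0]
    - [0,0.004,0,0,0,0,0]
    - [0,0.004,0,0,0,0,0]
    - [0,0.004,0,0,0,0,0]
    - [0,0,0,0,0,0,0]

```text
time: 12.03
ee_pos: [619.2, -144.5, 39.1]
ee_rot: [0.501, -0.501, -0.5, -0.499]
contact_force: [-5.8, -0.6, 7.0]
width: -0.0
```

>>> drive_tool:
  targets:
    - [0,0.003,0,0,0,0,0]
    - [0,0.003,0,0,0,0,0]
    - [0,0.002,0,0,0,0,0]
    - [0,0,0,0,0,0,0]

```text
time: 12.37
ee_pos: [619.9, -144.5, 32.2]
ee_rot: [0.501, -0.5, -0.5, -0.499]
contact_force: [-6.5, -0.8, 10.1]
width: 0.0
```

>>> drive_tool:
  targets:
    - [0,0.002,0,0,0,0,0]
    - [0,0,0,0,0,0,0]

```text
time: 12.53
ee_pos: [619.9, -144.5, 32.1]
ee_rot: [0.501, -0.5, -0.5, -0.499]
contact_force: [-11.3, 2.3, 19.6]
width: 0.3
```

>>> drive_tool:
  targets:
    - [0,-0.02,0,0,0,0,0]
    - [0,-0.03,0,0,0,0,0]
    - [0,-0.04,0,0,0,0,0]
    - [0,-0.04,0,0,0,0,0]
    - [0,0,0,0.04,0,0,0]
    - [0,0,0,0.04,0,0,0]
    - [0,0,0,0.04,0,0,0]
    - [0,0,0,0.04,0,0,0]
    - [0,0,0,0.04,0,0,0]
    - [0,0,0,0.04,0,0,0]

```text
time: 13.37
ee_pos: [619.3, 98.5, 158.0]
ee_rot: [0.501, -0.499, -0.5, -0.5]
contact_force: [0.8, -0.4, -0.1]
width: 0.1
```

>>> drive_tool:
  targets:
    - [100,0,0,0.04,-7,0,0]
    - [100,0,0,0,-7,0,0]
    - [100,0,0,0,-7,0,0]
    - [100,0,0,0,-7,0,0]
    - [100,0,0,0,-7,0,0]
    - [100,0,0,0,-7,0,0]
    - [100,0,0,0,-7,0,0]
    - [100,0,0,0,-7,0,0]
    - [100,0,0,0,-7,0,0]
    - [100,0,0,0,-7,0,0]

```text
time: 14.2
ee_pos: [619.5, 136.7, 157.7]
ee_rot: [0.697, -0.12, -0.697, -0.12]
contact_force: [0.1, -0.1, 0.5]
width: 85.5
```

>>> drive_tool:
  targets:
    - [100,0,0,0,-7,0,0]
    - [100,0,0,0,-7,0,0]
    - [100,0,0,0,-6,0,0]
    - [100,0,0,0,0,0,0]

```text
time: 14.53
ee_pos: [619.6, 136.6, 157.7]
ee_rot: [0.707, 0.002, -0.707, 0.002]
contact_force: [0.1, 0.4, -0.1]
width: 85.3
```

```bash
python3 - <<'E'
from h import *
s=robot.snapshot("side");save(s,"s8.png",(240,100,430,290),4)
s=robot.snapshot("top");save(s,"t8.png",(250,140,440,260),4)
st()
E
```

```text
t 14.6333 pos [619.6 136.3 157.5] F [-0.5 -0.2 -0.2] w 85.23891345076608
[[0.0, -0.002, -1.0], [-0.0, -1.0, 0.002], [-1.0, 0.0, -0.0]] [ 0.531  0.135  0.051  0.    -1.487  1.037]
```

View pics/s8.png

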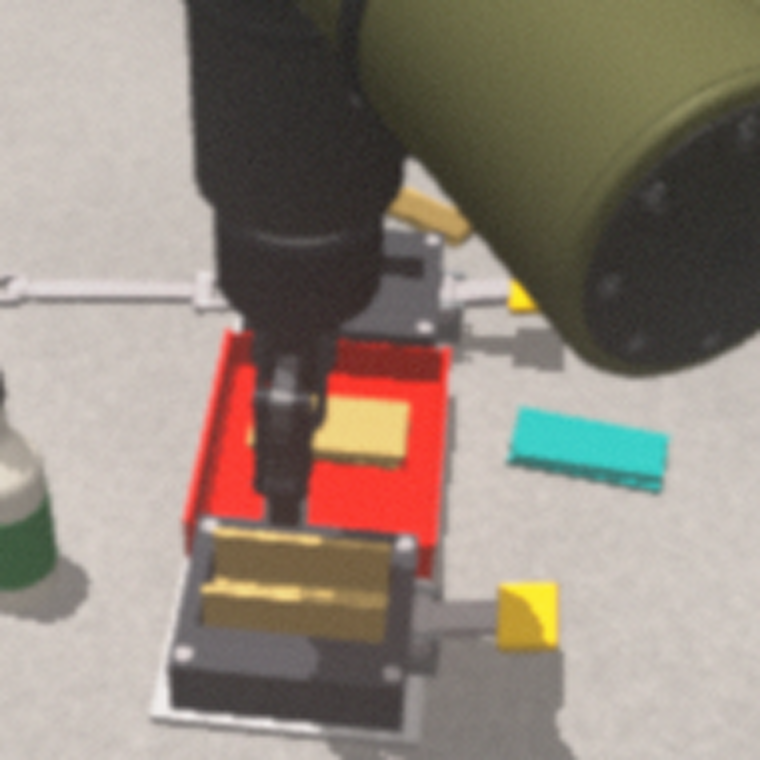

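View pics/t8.png

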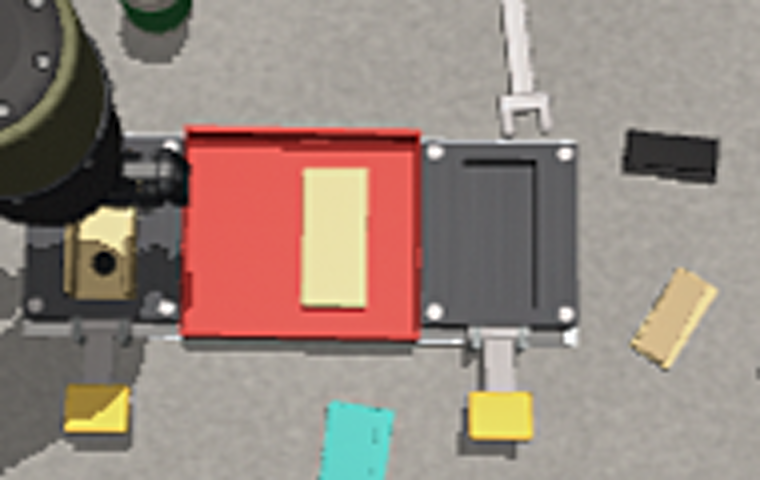

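>>> drive_tool:
  targets:
    - [100,0.035,0,0,0,0,0]
    - [100,0.035,0,0,0,0,0]
    - [100,0.023,0,0,0,0,0]
    - [100,0.01,0,0,0,0,0]
    - [100,0,0,0,0,0,0]
    - [100,0,0,0,0,0,0]

```text
time: 15.13
ee_pos: [620.4, 135.6, 55.5]
ee_rot: [0.708, -0.0, -0.707, -0.0]
contact_force: [0.4, 0.1, 1.0]
width: 85.5
```

```bash
python3 - <<'E'
from h import *
s=robot.snapshot("side");save(s,"s9.png",(240,130,430,290),4)
st()
E
```

```text
t 15.1833 pos [621.  135.8  56.6] F [ 0.3 -0.3  0.6] w 85.83240841763038
[[0.003, -0.0, -1.0], [0.0, -1.0, 0.0], [-1.0, -0.0, -0.003]] [ 5.300e-01  1.790e-01 -8.600e-02  1.000e-03 -1.303e+00  1.040e+00]
```

View pics/s9.png

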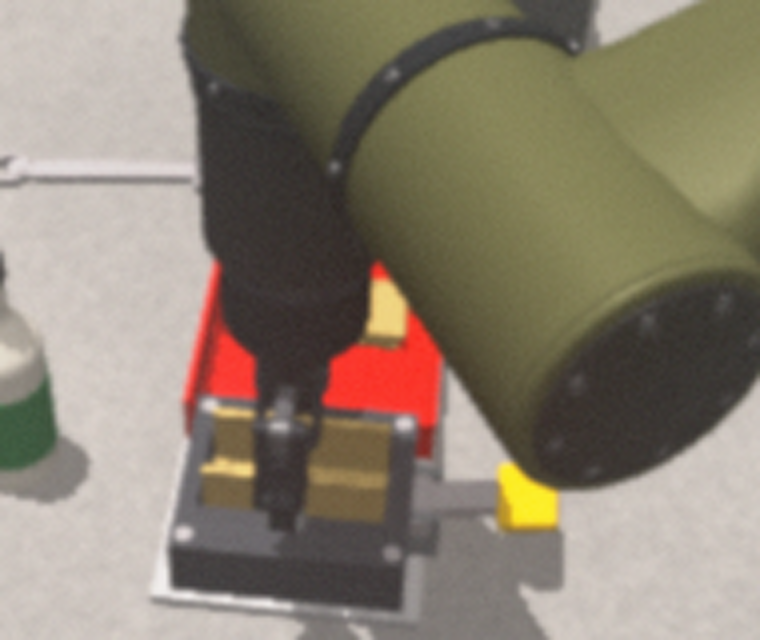

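>>> drive_tool:
  targets:
    - [0,0.002,-0.001,0,0,0,0]
    - [0,0,0,0,0,0,0]
    - [0,0,0,0,0,0,0]
    - [0,0,0,0,0,0,0]
    - [0,0,0,0,0,0,0]
    - [0,0,0,0,0,0,0]
  grip_force: 40

```text
time: 15.68
ee_pos: [620.5, 136.4, 53.8]
ee_rot: [0.708, 0.0, -0.706, -0.0]
contact_force: [-0.3, -0.5, 6.1]
width: 45.1
```

>>> drive_tool:
  targets:
    - [0,-0.005,0,0,0,0,0]
    - [0,-0.01,0,0,0,0,0]
    - [0,-0.015,0,0,0,0,0]
    - [0,-0.02,0,0,0,0,0]
    - [0,-0.03,0,0,0,0,0]
    - [0,-0.03,0,0,0,0,0]
    - [0,0,0,0,0,0,0]

```text
time: 16.27
ee_pos: [622.4, 136.7, 170.6]
ee_rot: [0.711, 0.001, -0.703, -0.001]
contact_force: [0.7, -1.0, 0.5]
width: 45.3
```

```bash
python3 - <<'E'
from h import *
s=robot.snapshot("side");save(s,"s10.png",(200,80,430,290),3)
st()
E
```

```text
t 16.3167 pos [621.5 136.9 167.2] F [-0.4 -0.1 -2.7] w 45.14004529050962
[[0.007, 0.0, -1.0], [0.003, -1.0, -0.0], [-1.0, -0.003, -0.007]] [ 5.310e-01  1.320e-01  6.500e-02  1.000e-03 -1.497e+00  1.039e+00]
```

View pics/s10.png

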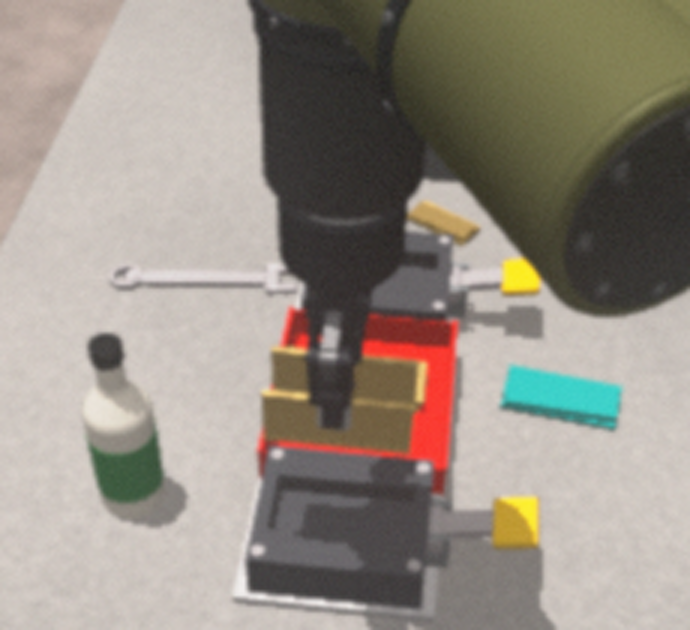

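>>> drive_tool:
  targets:
    - [0,0,-0.014,0.006,0,0,0]
    - [0,0,-0.03,0.012,0,0,0]
    - [0,0,-0.036,0.015,0,0,0]
    - [0,0,-0.038,0.015,0,0,0]
    - [0,0,-0.038,0.015,0,0,0]
    - [0,0,-0.038,0.015,0,0,0]
    - [0,0,-0.036,0.015,0,0,0]
    - [0,0,-0.028,0.01,0,0,0]
    - [0,0,-0.014,0.006,0,0,0]
    - [0,0,0,0,7,0,0]

```text
time: 17.15
ee_pos: [508.6, 411.1, 160.2]
ee_rot: [-0.705, 0.042, 0.707, 0.041]
contact_force: [0.5, -1.4, -3.1]
width: 45.2
```

>>> drive_tool:
  targets:
    - [0,0.02,0,0,0,0,0]
    - [0,0.03,0,0,0,0,0]
    - [0,0.03,0,0,0,0,0]
    - [0,0.02,0,0,0,0,0]
    - [0,0,0,0,0,0,0]

```text
time: 17.57
ee_pos: [508.0, 405.4, 54.7]
ee_rot: [-0.703, 0.047, 0.709, 0.041]
contact_force: [-1.1, -0.7, -3.1]
width: 45.1
```

```bash
python3 - <<'E'
from h import *
s=robot.snapshot("side");save(s,"s11.png",(250,240,450,400),4)
s=robot.snapshot("top");save(s,"t11.png",(130,170,270,290),4)
st()
E
```

```text
t 17.6667 pos [510.8 407.5  61.6] F [ 0.3  0.4 -0.8] w 45.4081594857714
[[-0.001, -0.122, -0.993], [-0.002, -0.992, 0.122], [-1.0, 0.002, 0.001]] [ 0.979  0.226 -0.022  0.    -1.325  0.469]
```

View pics/s11.png

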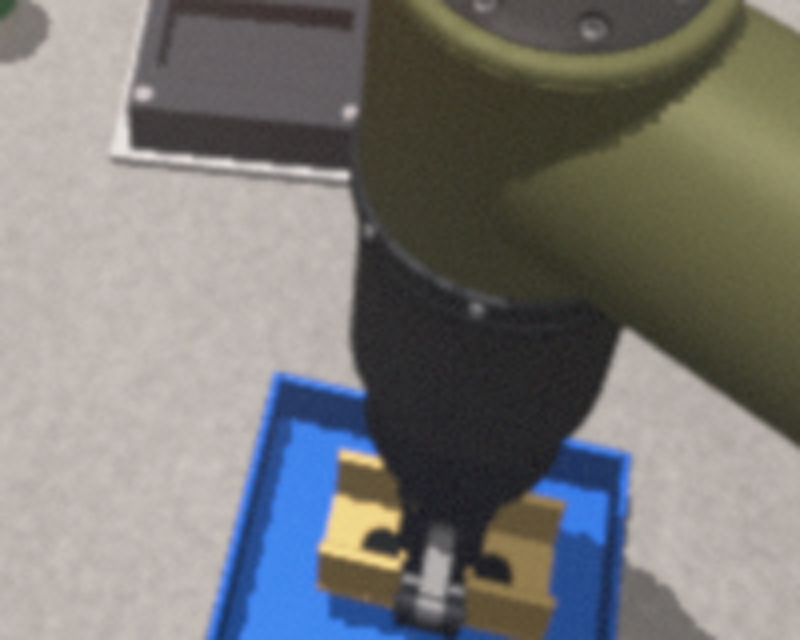

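View pics/t11.png

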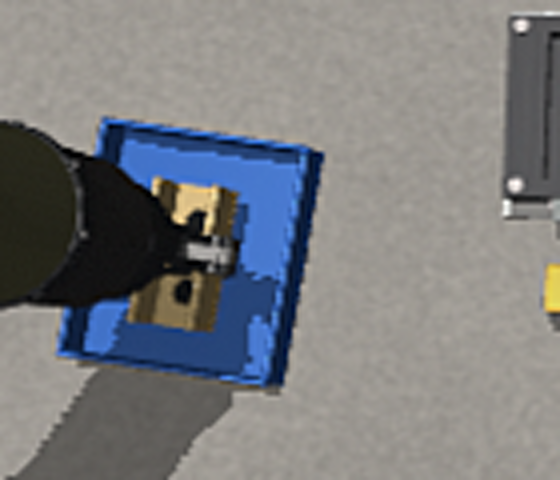

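>>> drive_tool:
  targets:
    - [0,0.01,0,0,0,0,0]
    - [0,0.01,0,0,0,0,0]
    - [0,0.006,0,0,0,0,0]
    - [0,0.003,0,0,0,0,0]
    - [0,0,0,0,0,0,0]
    - [0,0,0,0,0,0,0]

```text
time: 18.17
ee_pos: [510.9, 408.4, 33.4]
ee_rot: [0.706, -0.043, -0.706, -0.043]
contact_force: [0.5, 0.2, -1.4]
width: 45.4
```

>>> drive_tool:
  targets:
    - [0,0.002,0,0,0,0,0]
    - [0,0.0015,0,0,0,0,0]
    - [0,0,0,0,0,0,0]

```text
time: 18.42
ee_pos: [510.8, 408.4, 29.7]
ee_rot: [-0.706, 0.043, 0.706, 0.043]
contact_force: [0.6, 1.0, -3.0]
width: 44.8
```

>>> drive_tool:
  targets:
    - [0,0.001,0,0,0,0,0]
    - [0,0.001,0,0,0,0,0]
    - [0,0,0,0,0,0,0]

```text
time: 18.67
ee_pos: [510.7, 408.4, 27.6]
ee_rot: [-0.706, 0.043, 0.706, 0.043]
contact_force: [0.1, -0.7, -2.1]
width: 44.9
```

>>> drive_tool:
  targets:
    - [0,0.001,0,0,0,0,0]
    - [0,0,0,0,0,0,0]

```text
time: 18.83
ee_pos: [510.8, 408.4, 26.6]
ee_rot: [-0.706, 0.043, 0.706, 0.043]
contact_force: [0.1, -0.6, -2.1]
width: 45.1
```

>>> drive_tool:
  targets:
    - [0,0.001,0,0,0,0,0]
    - [0,0,0,0,0,0,0]

```text
time: 19.0
ee_pos: [510.9, 408.5, 25.8]
ee_rot: [0.706, -0.043, -0.706, -0.043]
contact_force: [-0.9, 1.0, -1.8]
width: 45.1
```

>>> drive_tool:
  targets:
    - [0,0.001,0,0,0,0,0]
    - [0,0,0,0,0,0,0]

```text
time: 19.17
ee_pos: [511.0, 408.5, 25.8]
ee_rot: [0.706, -0.043, -0.706, -0.043]
contact_force: [-2.8, -1.5, 3.1]
width: 45.0
```

>>> drive_tool:
  targets:
    - [62,0,0,0,0,0,0]
    - [70,0,0,0,0,0,0]
    - [85,0,0,0,0,0,0]
    - [85,0,0,0,0,0,0]
    - [85,0,0,0,0,0,0]

```text
time: 19.58
ee_pos: [510.9, 408.4, 24.7]
ee_rot: [0.706, -0.043, -0.706, -0.043]
contact_force: [-0.5, 0.9, -0.7]
width: 72.7
```

>>> drive_tool:
  targets:
    - [85,-0.01,0,0,0,0,0]
    - [85,-0.02,0,0,0,0,0]
    - [85,-0.03,0,0,0,0,0]
    - [85,-0.035,0,0,0,0,0]
    - [85,-0.035,0,0,0,0,0]
    - [85,-0.035,0,0,0,0,0]
    - [85,-0.02,-0.02,0.03,0,0,0]
    - [85,0,-0.02,0.035,0,0,0]
    - [85,0,-0.02,0.035,0,0,0]
    - [85,0,0,0,0,0,0]

```text
time: 20.42
ee_pos: [414.4, 483.8, 211.0]
ee_rot: [-0.706, 0.041, 0.706, 0.042]
contact_force: [0.8, -0.8, -0.8]
width: 72.7
```

```bash
python3 - <<'E'
from h import *
s=robot.snapshot("side");save(s,"s12.png",(200,100,460,400),2)
s=robot.snapshot("top");save(s,"t12.png",(130,110,530,310),2)
st()
E
```

```text
t 20.5167 pos [417.6 481.2 210.7] F [ 0.1 -0.3  0.1] w 72.73257998508144
[[0.0, -0.119, -0.993], [0.001, -0.993, 0.119], [-1.0, -0.001, -0.0]] [ 1.17   0.137  0.15   0.    -1.583  0.282]
```

View pics/s12.png

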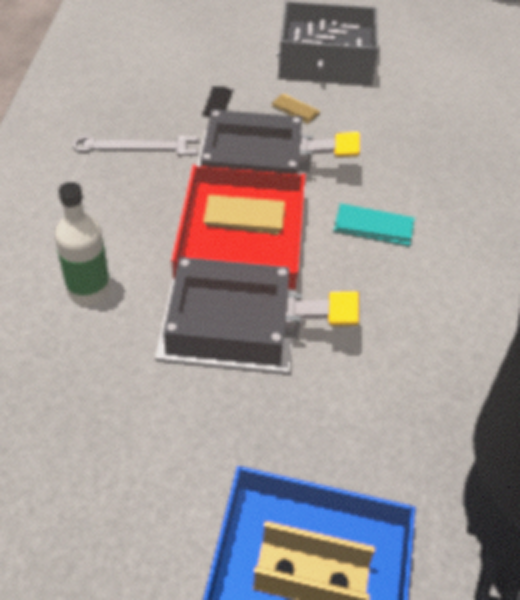

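View pics/t12.png

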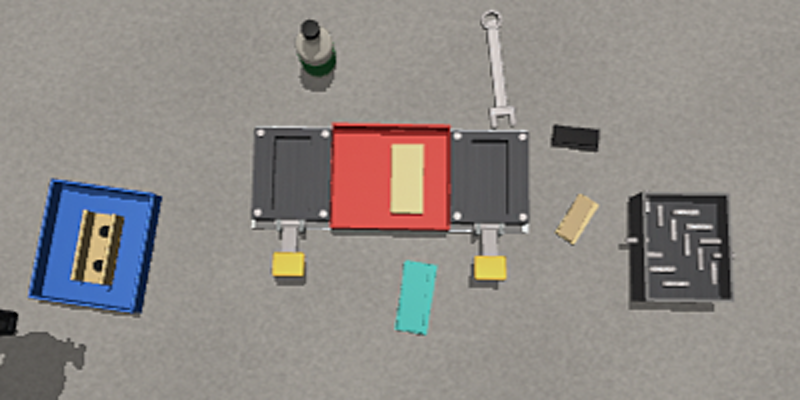

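```bash
python3 - <<'E'
from h import *
import pickle
s,u=pickle.load(open("s0.pkl","rb"))
for n,q in(("top",s),("side",u)):
    c=robot.snapshot(n);f=[]
    for im in(q["image"],c["image"]):
        h=cv2.cvtColor(im,cv2.COLOR_RGB2HSV);m=cv2.inRange(h,(22,180,140),(32,255,255));a,l,t,ce=cv2.connectedComponentsWithStats(m);f.append([(ce[i].round(1).tolist()) for i in range(1,a) if t[i,4]>60])
    print(n,f)
    d=np.abs(q["image"].astype(int)-c["image"]).max(2)>60
    a,l,t,ce=cv2.connectedComponentsWithStats(d.astype(np.uint8));print([(ce[i].round(0).tolist(),int(t[i,4])) for i in range(1,a) if t[i,4]>25])
print(robot.hand_in())
E
```

```text
top [[], []]
[([275.0, 196.0], 542), ([374.0, 198.0], 578), ([333.0, 200.0], 582), ([178.0, 234.0], 755), ([80.0, 266.0], 2921), ([8.0, 296.0], 994), ([43.0, 285.0], 343), ([56.0, 277.0], 135), ([125.0, 309.0], 101), ([148.0, 301.0], 31), ([135.0, 310.0], 28), ([29.0, 314.0], 118), ([6.0, 338.0], 272), ([43.0, 351.0], 370), ([125.0, 348.0], 26), ([64.0, 358.0], 64), ([173.0, 379.0], 302), ([56.0, 375.0], 836), ([7.0, 396.0], 91), ([40.0, 392.0], 54), ([69.0, 396.0], 116), ([107.0, 396.0], 147)]
side [[[373.2, 171.6], [371.6, 253.9]], [[373.4, 171.6], [371.7, 254.0]]]
[([513.0, 255.0], 27252), ([622.0, 119.0], 64), ([328.0, 167.0], 114), ([559.0, 179.0], 109), ([617.0, 197.0], 254), ([322.0, 206.0], 665), ([315.0, 234.0], 59), ([313.0, 248.0], 119), ([552.0, 260.0], 92), ([355.0, 382.0], 1905)]
the job is handed in; nothing more can be done
None
```

The job is done and handed in at about 20.7 s. I pressed the right die's lever fully, slid the crushed bracket off the die into the red tray, then pushed the raised pad back down. Last, I lifted the good bracket out of the left die and set it base down in the middle of the blue tray. It was released only once it was resting on the floor.

**One thing that went differently:** the crushed bracket first came to rest standing on its long edge in the scrap tray. I nudged it over, and it now lies flat on the tray floor, the other way up. It was never gripped or lifted.

**Last checks:**
- **Pad:** it stopped at 32.1 mm under about 20 N, which is the fully-down height. Its light top can't be seen when down, because the cavity floor looks dark. The left die's cavity looks the same with its pad down.
- **Paddles:** both are back at their starting pixels in the side view, to within 0.2 px.
- **Everything else:** comparing pictures before and after, the only changes were the two cavities, the two trays and the arm with its shadow. The bolt bin, grease bottle, wrench and the three loose slabs showed no change.
- **Forces:** the highest tool force I read was about 26 N, while pressing the lever.

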